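# Close a balance's draft shield and tare it

## Robot

A 6-joint arm with a two-finger parallel gripper is mounted at the origin on the work surface. World frame = base frame: x ahead of the robot, y to its left, z up, the work surface at z = 0. Lengths are in m, angles in rad, forces in N, time in s.
With the tool pointing down it reaches from about 0.4 to 0.825 m from the base axis. Payload 7 kg.
Tool frame: the origin (TCP) lies midway between the tips of the shut fingers; the grasp point (between the pads) lies 19 mm behind it; z points along the fingers, y is the line along which they close (so a half turn about z gives the same grasp; the last joint's range is limited). The gripper opens to 88 mm and grips with 3 to 60 N. Pads are 19 mm wide; open, the fingers measure 130 mm over their backs; the gripper's body (78 mm by 193 mm) begins 47 mm behind the grasp point.
Start: joints at [-0.976, 0.359, 0.012, 0, -1.224, -0.288], TCP at [0.204, -0.643, 0.227] pointing down, gripper open.
Joint ranges: [-3.07, 3.07], [-1.43, 2.12], [-1.02, 1.25], [-3.03, 1.67], [-3.05, -0], [-3.03, 3.03]. Speed limits (rad/s): [2.39, 2.39, 3.01, 3.14, 3.14, 3.14].

## Interface

Orientations are given as [roll, pitch, yaw] about the fixed x, y, z axes, in that order (R = Rz(yaw) Ry(pitch) Rx(roll)).
In Python, from station import arm gives the robot as it stands. The module is installed in compiled form; this text tells all that it offers.
- The arm moves only by the tool carry_out, never from a script. Its argument "commands" is a list of rows, each a list of 4 numbers: the shift along the world's x, y, z in units of 50 mm (1.0 is 50 mm), then the turn about the world's z in units of 6 degrees (1.0 is 6 degrees). A call has exactly 10 rows; each row is the pose to reach, as a shift and turn from the pose commanded when the call began; what a row does not reach only later rows make up. A row lasts 1/8 s, in which the tool goes at most 62.5 mm and 10.7 degrees, less where a joint would pass 70% of its speed; a pose out of reach is approached as far as the arm can. A call with a gripper value outside its range is refused whole. "claw" is the closure, from 0 (fully open) to 1 (shut), set as the call begins (left out, the last holds). The fingers move at their own pace and stop on an object; "force" is the grip in N (left out, the last holds). Time passes only in rows, so rows that repeat a pose let the fingers close, or fill a call up. It gives the time, the measured TCP pose, the force, the opening and the grip force at its end, in the units of the state.
- arm.get_state(): the state, without advancing time (a new reading comes with each control period).
- arm.grab_frame(name): name is "side" or "top" or "wrist"; returns a dict with "pixels" (420x560x3 uint8, red, green, blue), "fx", "fy", "cx", "cy" (pixels), "eye" and "orientation" of the camera in the world. Camera axes: x right, y down, z forward; pixel columns grow to the right and rows downward; lengths in m; the calibration is good to about 2 mm. The wrist camera is an equidistant fisheye: a pixel r from the principal point sees the ray r / f radians off the axis. A picture is of the moment at which its call begins. There is no depth.
- arm.job_done(): hands the job in; it is judged then, once.
Trained networks look in a picture, given as the dict that the camera call returned (one of the last four; its "shot" number tells which), for a name from the list of things; names that differ only in an ending like _2 or _b are one class to them, and where a whole thing is asked for, a point or a joint stands for the part that bears it (a point fixed in the world has none). Each returns a list of dicts, best first, with "conf" (0 to 1); they miss things now and then, are a little off and sometimes report something else, mostly with a low value. They report only what shows in the picture. A call takes as long as a camera call.
- arm.regions_of(picture, query): "pixels" (420x560 bool, what is visible of it) and "uv" ([column, row] in pixels, amid what is visible of it).
- arm.mark_of(picture, query): "uv" ([column, row] in pixels: a listed point, or the origin of a listed thing).
The state is a dict: "t": time; "q": joint angles; "qd": joint speeds; "joint_efforts": joint torques, N m; "eef_pos": TCP position; "ee_rot": TCP orientation; "force": force on the tool from outside, world axes, zero at the start; "moment": the same for the moment, N m; "width": finger opening in m; "gripper_force": force on a finger pad.
Only numpy, scipy, OpenCV 4.12 (cv2) and the standard library are available. Lean on these libraries where they do the work, as an engineer would, in place of code of your own. Each camera call takes 0.05 s, during which the arm holds its last target. There are 200 camera calls.

## Task

The laboratory balance's draft shield was left open with a weighing bottle on the pan: with the fingertips only, push the shield's roof panel and its side door fully shut by their upright tabs, and after that press the wide bar-shaped tare key all the way down and let it come up again. Grip and lift nothing, do not press the small round power key, and leave the weighing bottle and the other things on the bench where they stand.

Things in the scene. Friction and masses are not known exactly. Their poses are not given: they have to be found in the camera images.
- balance: Laboratory balance, fixed; white base 300 (x) x 210 (y) x 65 high. Origin: centre of its underside. Its x axis runs from its front (low console, screen, two keys) to its back, away from the robot, y to its left, z up; turned up to 0.3 rad. On it, x -50 to 100, y -103 to 96, stands the clear, grey-edged shield chamber, 181 high with its roof panel; its front face is 75 behind the keys' middles.
- roof (a joint): Opening of the sliding roof panel (m): 0 fully shut, up to 0.08 pushed back along the balance's +x. Starts 0.035 to 0.075 open, stays where it is left (1.5 N friction, 6 N per m/s drag), hard stop when shut.
- roof_tab (a point): Centre of the roof panel's black upright tab: 10 thick (along x), 50 wide (along y), 24 high, standing on the roof panel near its front edge; its top is 12 above this point, 205 above the bench, and the panel's surface 12 below it. Turned like the balance. When shut it is at x = -40, y = 0, z = 193 in the balance's frame.
- side_door (a joint): Opening of the sliding door on the balance's right (-y) side (m): 0 fully shut, up to 0.08 pushed back along the balance's +x. Starts 0.035 to 0.075 open, stays where it is left (1.5 N friction, 6 N per m/s drag), hard stop when shut.
- door_tab (a point): Centre of the side door's black tab: 10 thick (along x), standing 38 out from the door (along y), 45 high; the door's outer face is 19 from this point towards +y, the tab's top is 22 above it, 170 above the bench; free air below and behind it. Turned like the balance. When shut it is at x = -40, y = -124, z = 147.5 in the balance's frame.
- tare (a joint): Travel of the tare key (m): 0 up, 0.005 fully down; it springs back when let go and takes about 4.5 N to push fully down.
- tare_top (a point): Centre of the top of the tare key: a wide grey bar, 24 (x) x 48 (y), its top 9 proud of the console and 74 above the bench, on the left (+y) part of the console. In the balance's frame: x = -125, y = 45.
- power (a joint): Travel of the power key (m): 0 up, 0.005 fully down; not to be pressed.
- power_top (a point): Centre of the top of the small round grey power key, 20 across, 74 above the bench, on the right (-y) part of the console. In the balance's frame: x = -125, y = -60. Leave alone.
- weigh_bottle_mid (a point): Centre of the small glass weighing bottle, 36 across, 45 high, loose on the balance's pan inside the chamber. Leave alone.
- wash_bottle_mid (a point): Centre of a white plastic wash bottle, 64 across, 170 high, on the bench to the right of the balance. Leave alone.
- beaker_mid (a point): Centre of a glass beaker, 70 across, 90 high, left of the balance. Leave alone.
- jar_mid (a point): Centre of a brown reagent jar, 60 across, 80 high, left of the balance. Leave alone.
- weight_mid (a point): Centre of a steel calibration weight, 36 across, 56 high, on the bench below the side door. Leave alone.
- dish_mid (a point): Centre of a white ceramic dish, 84 across, 16 high, right of the balance. Leave alone.
- spatula_mid (a point): Near the middle of a steel spoon spatula, 170 long, flat on the bench left of the console. Leave alone.

How it is judged:
By the outcome, as a careful person would: the job done as asked, in the order asked, and still so for the second after the job is handed in, with the robot touching nothing.
It also fails if it takes over 51 s, if anything falls off the work surface, if the arm or the gripper's body presses on something with over 40 N, if the wrist force passes 120 N, or if a joint passes its speed limit or range.

## Working session

There is one attempt and no reset: what is moved stays moved. The work goes in short steps, Python scripts to look and compute and a tool call to move; the robot and the scene stay as the last step left them, time stands still between calls to the robot, and variables do not carry over. Pictures are saved under pics/ and viewed, at most 10 in all, crops included, and the job is handed in when it is done.

Besides the shell and the picture viewer there is one more tool, called as name(argument=value, ...), one argument or row to a line, values as JSON. carry_out: Moves the arm, as the interface text tells. Its arguments: {"type":"object","properties":{"commands":{"type":"array","items":{"type":"array","items":{"type":"number"}}},"claw":{"type":"number"},"force":{"type":"number"}},"required":["commands"]}

```bash
mkdir -p pics; cat > h.py <<'E'
import numpy as np, cv2
from scipy.optimize import least_squares
from scipy.spatial.transform import Rotation as Ro
from station import arm
def Rm(o):
    o=np.array(o,float)
    if o.shape==(3,3): return o
    return Ro.from_euler('xyz',o).as_matrix() if o.size==3 else Ro.from_quat(o).as_matrix()
def ray(p,uv,fish):
    x=(uv[0]-p['cx'])/p['fx'];y=(uv[1]-p['cy'])/p['fy']
    if fish:
        r=np.hypot(x,y);s=np.sin(r)/max(r,1e-9);d=np.array([x*s,y*s,np.cos(r)])
    else: d=np.array([x,y,1.])
    return Rm(p['orientation'])@(d/np.linalg.norm(d))
def atz(p,uv,z,fish=False):
    d=ray(p,uv,fish);e=np.array(p['eye']);return e+d*(z-e[2])/d[2]
E
python3 - <<'E'
from h import *
np.set_printoptions(precision=4,suppress=True)
s=arm.get_state();print(s['t'],s['eef_pos'],s['ee_rot'],s['width'])
Z=dict(roof_tab=.193,door_tab=.1475,tare_top=.074,power_top=.074,weigh_bottle_mid=.09,wash_bottle_mid=.085,beaker_mid=.045,jar_mid=.04,weight_mid=.028,dish_mid=.008,balance=0)
for n in ['side','top']:
    p=arm.grab_frame(n);cv2.imwrite(f'pics/{n}0.png',p['pixels'][:,:,::-1])
    print(n,p['eye'],np.shape(p['orientation']),p['fx'])
    for k,z in Z.items():
        for m in arm.mark_of(p,k)[:2]:
            print(k,round(m['conf'],2),np.round(m['uv'],1),atz(p,m['uv'],z))
E
```

```text
0.0 [ 0.2037 -0.643   0.2256] [ 3.14   -0.0002 -2.8349] 0.08758488500752049
side [0.2992 0.5383 0.7654] (3,) 448.14584624974975
roof_tab 0.93 [271.9 185.9] [0.6049 0.0414 0.193 ]
roof_tab 0.6 [277.2 253.6] [0.5196 0.1694 0.193 ]
door_tab 0.62 [302.1 164.6] [ 0.6067 -0.0825  0.1475]
door_tab 0.41 [273.3 184.9] [ 0.6282 -0.0019  0.1475]
tare_top 0.75 [316.5 274.1] [0.4787 0.0977 0.074 ]
power_top 0.41 [346.2 243.7] [0.4603 0.0054 0.074 ]
weigh_bottle_mid 0.81 [265.6 212.8] [0.6315 0.0254 0.09  ]
wash_bottle_mid 0.57 [296.9 147.9] [ 0.676  -0.1912  0.085 ]
beaker_mid 0.9 [217.8 286.9] [0.6349 0.197  0.045 ]
beaker_mid 0.54 [169.  261.9] [0.7523 0.1972 0.045 ]
jar_mid 0.78 [168.9 263.5] [0.7531 0.1979 0.04  ]
weight_mid 0.38 [312.  198.2] [ 0.5929 -0.1124  0.028 ]
dish_mid 0.77 [358.5 214.3] [ 0.4861 -0.1367  0.008 ]
dish_mid 0.28 [295.9 146.2] [ 0.7242 -0.2786  0.008 ]
balance 0.55 [280.4 254. ] [ 0.5875  0.0426 -0.    ]
top [0.4697 0.0637 1.1826] (3,) 501.7004169997468
roof_tab 0.83 [289.5 193.1] [0.6132 0.0405 0.193 ]
door_tab 0.8 [347.2 201.8] [ 0.6029 -0.081   0.1475]
tare_top 0.6 [257.4 259.4] [0.4825 0.1071 0.074 ]
power_top 0.59 [306. 267.] [0.4667 0.     0.074 ]
power_top 0.27 [186.8 261.7] [0.4761 0.2616 0.074 ]
weigh_bottle_mid 0.17 [389.4 168.9] [ 0.6849 -0.1832  0.09  ]
wash_bottle_mid 0.64 [389.1 173. ] [ 0.6766 -0.1836  0.085 ]
beaker_mid 0.76 [215.5 187.7] [0.6452 0.2062 0.045 ]
jar_mid 0.77 [226.4 139.8] [0.7584 0.1841 0.04  ]
weight_mid 0.7 [189.2 264.8] [0.4694 0.2642 0.028 ]
weight_mid 0.6 [359.7 212.6] [ 0.5933 -0.1268  0.028 ]
dish_mid 0.91 [361.4 258.7] [ 0.487  -0.1335  0.008 ]
balance 0.72 [286.1 213.5] [0.5923 0.0436 0.    ]
balance 0.69 [257.1 262.4] [0.4763 0.1106 0.    ]
```

View pics/top0.png

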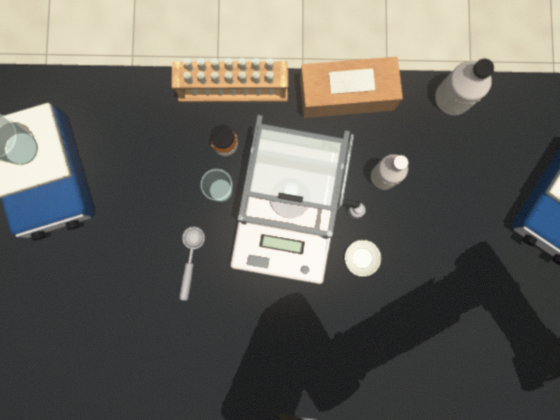

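View pics/side0.png

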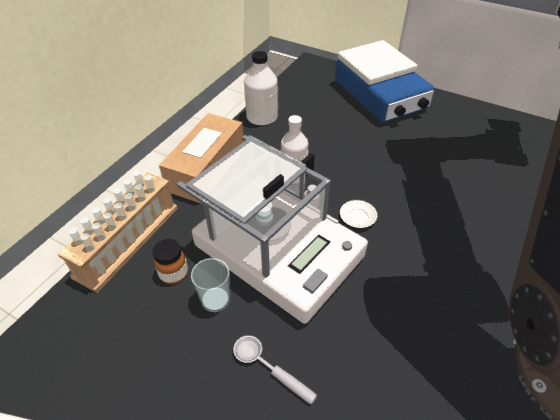

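The top view shows the roof tab near (290,197), the tare key at (258,261), the power key at (305,269) and the door tab near (344,201). The networks' marks agree with these. The side view also shows the tare key at (316,280) and the roof tab at (274,186).

```bash
cat >> h.py <<'E'
LOC=dict(roof_tab=(-.04,0,.193),door_tab=(-.04,-.124,.1475),tare_top=(-.125,.045,.074),power_top=(-.125,-.06,.074),balance=(0,0,0))
def W(v,k,dx=0):
    l=np.array(LOC[k]);l[0]+=dx+(v[3] if k=='roof_tab' else v[4] if k=='door_tab' else 0)
    return Ro.from_euler('z',v[2]).apply(l)+[v[0],v[1],0]
def fit(obs): # obs: (name, point on the ray plane)
    f=lambda v:np.concatenate([w*(W(v,k)-P)[:2]*1000 for k,P,w in obs])
    r=least_squares(f,[.59,.04,-.14,.05,.05],loss='soft_l1',f_scale=4);return r.x,f(r.x).reshape(-1,2)
E
python3 - <<'E'
from h import *
np.set_printoptions(precision=4,suppress=True)
obs=[]
for n in ['top','side']:
    p=arm.grab_frame(n)
    for k in LOC:
        best=[m for m in arm.mark_of(p,k)[:1] if m['conf']>.5]
        for m in best: obs.append((k,atz(p,m['uv'],LOC[k][2]),.4 if k=='balance' else 1.))
    for k in ['tare_top','power_top','roof_tab','door_tab']:
        for m in arm.regions_of(p,k)[:1]:
            P=atz(p,m['uv'],LOC[k][2]);print(n,k,'reg',m['conf'],m['uv'],m['pixels'].sum(),P)
            if n=='top' and k!='door_tab': obs.append((k,P,1.))
v,r=fit(obs);print(v)
for o,e in zip(obs,r):print(o[0],o[1],e)
for k in LOC: print(k,W(v,k))
# balance frame of obstacles
for n,P in dict(wash=(.676,-.187,0),weight=(.593,-.12,0)).items(): print(n,Ro.from_euler('z',-v[2]).apply(np.array(P)-[v[0],v[1],0]))
E
```

```text
top tare_top reg 0.5 [256.4, 259.2] 253 [0.4829 0.1093 0.074 ]
top power_top reg 0.6 [304.1, 266.0] 69 [0.4689 0.0042 0.074 ]
top roof_tab reg 0.67 [293.5, 163.5] 6479 [0.6731 0.0329 0.193 ]
top door_tab reg 0.57 [340.5, 186.6] 451 [ 0.6347 -0.0671  0.1475]
side tare_top reg 0.54 [315.4, 277.3] 339 [0.4773 0.105  0.074 ]
side power_top reg 0.6 [346.8, 247.5] 86 [0.4554 0.0134 0.074 ]
side roof_tab reg 0.81 [247.3, 179.2] 5400 [0.6534 0.0485 0.193 ]
side door_tab reg 0.67 [297.9, 179.8] 488 [ 0.5929 -0.0385  0.1475]
[ 0.6023  0.0421 -0.1633  0.044   0.0587]
roof_tab [0.6036 0.036  0.193 ] [2.6842 5.3842]
door_tab [ 0.5995 -0.0823  0.1475] [ 1.1616 -1.0517]
power_top [0.4733 0.0034 0.074 ] [-4.0147 -0.2011]
balance [0.6574 0.2117 0.    ] [-22.0225 -67.8642]
tare_top [0.4829 0.1093 0.074 ] [ 3.4441 -2.537 ]
power_top [0.4689 0.0042 0.074 ] [ 0.3747 -1.0599]
roof_tab [0.6731 0.0329 0.193 ] [-66.8521   8.4637]
roof_tab [0.6027 0.0429 0.193 ] [ 3.5682 -1.4629]
door_tab [ 0.6018 -0.0849  0.1475] [-1.0752  1.6003]
tare_top [0.4809 0.1023 0.074 ] [5.3982 4.4991]
power_top [0.6257 0.2124 0.074 ] [-156.468  -209.2549]
balance [0.5902 0.0417 0.    ] [4.8439 0.1323]
roof_tab [0.6063 0.0414 0.193 ]
door_tab [ 0.6007 -0.0833  0.1475]
tare_top [0.4863 0.1068 0.074 ]
power_top [0.4693 0.0032 0.074 ]
balance [0.6023 0.0421 0.    ]
wash [ 0.1099 -0.214   0.    ]
weight [ 0.0171 -0.1614  0.    ]
```

carry_out(
  commands=[
    [0, 0, 1, 0],
    [0, 0, 2, 0],
    [0.5, 1, 2.4, -0.5],
    [1, 2, 2.4, -1],
    [1.5, 3, 2.4, -1.5],
    [2, 4, 2.4, -2],
    [2.5, 5, 2.4, -2.5],
    [3, 6, 2.4, -3],
    [3.5, 7, 2.4, -3.5],
    [4, 8, 2.4, -4],
  ],
  claw=1,
  force=20,
)

```text
t: 3.45
eef_pos: [0.4043, -0.2418, 0.347]
ee_rot: [-3.142, 0.001, 3.028]
force: [0.5, -1.5, 0.1]
width: 0.001
gripper_force: 0.0
```

carry_out(
  commands=[
    [0.5, 1, 0, -0.3],
    [1, 2, 0, -0.5],
    [1.5, 3, 0, -0.5],
    [2, 3.8, 0, -0.5],
    [2.5, 4.6, 0, -0.5],
    [3, 5.3, 0, -0.5],
    [3.1, 5.7, 0, -0.5],
    [3.1, 5.7, 0, -0.5],
    [3.1, 5.7, 0, -0.5],
    [3.1, 5.7, 0, -0.5],
  ],
)

```text
t: 4.7
eef_pos: [0.5584, 0.0407, 0.347]
ee_rot: [3.141, 0.001, 2.976]
force: [-0.7, -0.0, 0.9]
width: 0.0007
gripper_force: 0.0
```

```bash
python3 - <<'E'
from h import *
np.set_printoptions(precision=4,suppress=True)
s=arm.get_state();print(s['t'],s['eef_pos'],s['ee_rot'],s['width'],s['force'])
p=arm.grab_frame('wrist');cv2.imwrite('pics/w1.png',p['pixels'][:,:,::-1]);print(p['eye'],p['fx'])
obs=[]
for k in LOC:
    for m in arm.mark_of(p,k)[:2]:
        P=atz(p,m['uv'],LOC[k][2],True);print(k,m['conf'],m['uv'],P)
        if m['conf']>.5 and k!='balance':obs.append((k,P,1.))
v,r=fit(obs);print(v);print(r)
for k in LOC: print(k,W(v,k))
E
```

```text
4.7 [0.5584 0.0407 0.347 ] [3.1412 0.0006 2.9762] 0.0006898287217072206 [-0.7008 -0.0231  0.8517]
[0.4912 0.052  0.5059] 325.19226210127806
roof_tab 0.64 [282.2, 243.1] [0.6056 0.0383 0.193 ]
door_tab 0.72 [179.3, 236.5] [ 0.5946 -0.0843  0.1475]
tare_top 0.91 [315.3, 114.2] [0.4802 0.1049 0.074 ]
power_top 0.75 [235.4, 110.7] [0.4581 0.002  0.074 ]
balance 0.85 [282.4, 194.9] [0.5959 0.0432 0.    ]
[ 0.5937  0.0403 -0.1709  0.052   0.0621]
[[-0.0094 -0.0543]
 [-0.2192 -1.3367]
 [-1.9267  0.9892]
 [ 2.2546  0.3633]]
roof_tab [0.6055 0.0382 0.193 ]
door_tab [ 0.5944 -0.0857  0.1475]
tare_top [0.4782 0.1059 0.074 ]
power_top [0.4604 0.0024 0.074 ]
balance [0.5937 0.0403 0.    ]
```

View pics/w1.png

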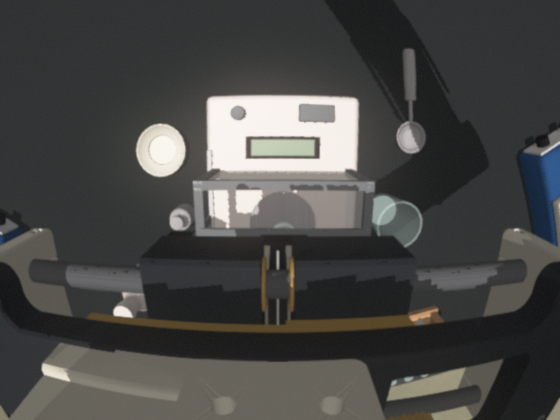

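The wrist view has the balance square in the image, with the tare key at (316,113) and the power key at (237,113). The roof tab is partly hidden by the fingers near (282,243). These marks agree with the fit, so I'm going behind the roof tab.

carry_out(
  commands=[
    [0.8, -0.1, 0, 0],
    [1.62, -0.15, 0, 0],
    [1.62, -0.15, -0.5, 0],
    [1.62, -0.15, -1, 0],
    [1.62, -0.15, -1.5, 0],
    [1.62, -0.15, -2, 0],
    [1.62, -0.15, -2.5, 0],
    [1.62, -0.15, -2.9, 0],
    [1.62, -0.15, -3.12, 0],
    [1.62, -0.15, -3.12, 0],
  ],
)

```text
t: 6.25
eef_pos: [0.6396, 0.0339, 0.19]
ee_rot: [-3.141, -0.001, 2.977]
force: [0.0, -0.5, -0.1]
width: 0.0006
gripper_force: 0.0
```

```bash
python3 - <<'E'
from h import *
s=arm.get_state();print(s['t'],s['eef_pos'],s['force'])
p=arm.grab_frame('side');cv2.imwrite('pics/s2.png',cv2.resize(p['pixels'][100:310,160:440,::-1],None,fx=2.5,fy=2.5))
E
```

```text
6.25 [0.63957098 0.03390086 0.18996404] [ 0.0253949  -0.53928234 -0.08480272]
```

View pics/s2.png

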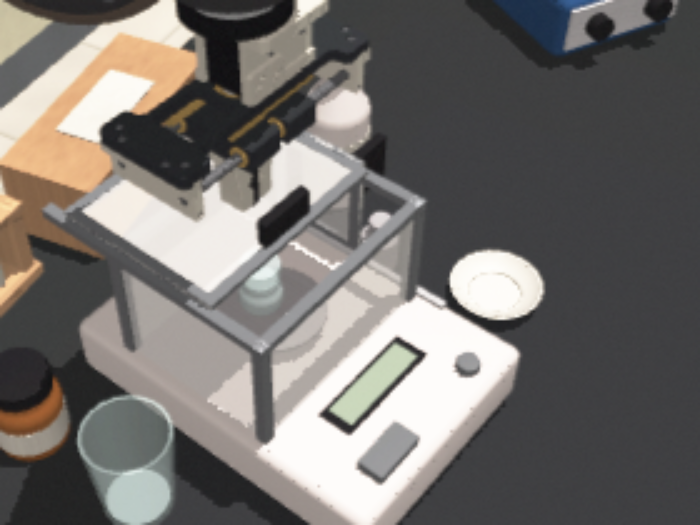

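The fingers, at (245,185) in the crop, are behind the roof tab at (283,215), and the fingertips clear the panel. Now I'll push.

carry_out(
  commands=[
    [-0.15, 0.025, 0, 0],
    [-0.3, 0.05, 0, 0],
    [-0.45, 0.075, 0, 0],
    [-0.6, 0.1, 0, 0],
    [-0.75, 0.125, 0, 0],
    [-0.9, 0.15, 0, 0],
    [-1.05, 0.175, 0, 0],
    [-1.2, 0.2, 0, 0],
    [-1.25, 0.21, 0, 0],
    [-1.25, 0.21, 0, 0],
  ],
)

```text
t: 7.55
eef_pos: [0.5766, 0.0445, 0.1903]
ee_rot: [-3.141, -0.001, 2.977]
force: [-0.8, 0.6, 0.2]
width: 0.0004
gripper_force: 0.0
```

carry_out(
  commands=[
    [-0.03, 0.005, 0, 0],
    [-0.06, 0.01, 0, 0],
    [-0.09, 0.015, 0, 0],
    [-0.12, 0.02, 0, 0],
    [-0.15, 0.025, 0, 0],
    [-0.15, 0.025, 0, 0],
    [-0.15, 0.025, 0, 0],
    [-0.15, 0.025, 0, 0],
    [-0.15, 0.025, 0, 0],
    [-0.15, 0.025, 0, 0],
  ],
)

```text
t: 8.8
eef_pos: [0.5698, 0.0458, 0.1906]
ee_rot: [3.142, 0.0, 2.977]
force: [0.6, -0.6, -0.2]
width: 0.0005
gripper_force: 0.5
```

carry_out(
  commands=[
    [-0.02, 0.003, 0, 0],
    [-0.04, 0.007, 0, 0],
    [-0.06, 0.01, 0, 0],
    [-0.08, 0.013, 0, 0],
    [-0.1, 0.017, 0, 0],
    [-0.1, 0.017, 0, 0],
    [-0.1, 0.017, 0, 0],
    [-0.1, 0.017, 0, 0],
    [-0.1, 0.017, 0, 0],
    [-0.1, 0.017, 0, 0],
  ],
)

```text
t: 10.05
eef_pos: [0.5696, 0.0459, 0.1909]
ee_rot: [3.141, 0.008, 2.977]
force: [23.0, -10.2, -14.4]
width: 0.0002
gripper_force: 11.8
```

The roof is against its hard stop: 23 N and no further motion. Next I'll back off, rise, and go over the side door.

carry_out(
  commands=[
    [0.2, -0.03, 0, 0],
    [0.4, -0.07, 0, 0],
    [0.4, -0.07, 0.8, 0],
    [0.4, -0.07, 1.6, 0],
    [0.6, -0.7, 2, 0],
    [0.9, -1.4, 2, 0],
    [1.2, -2.1, 2, 0],
    [1.34, -2.87, 2, 0],
    [1.34, -2.87, 2, 0],
    [1.34, -2.87, 2, 0],
  ],
)

```text
t: 11.3
eef_pos: [0.6317, -0.0968, 0.2903]
ee_rot: [3.141, -0.001, 2.977]
force: [0.1, 0.6, 0.0]
width: 0.0003
gripper_force: 0.0
```

```bash
python3 - <<'E'
from h import *
np.set_printoptions(precision=4,suppress=True)
s=arm.get_state();print(s['t'],s['eef_pos'],s['force'])
for n in ['wrist','top','side']:
    p=arm.grab_frame(n);f=n=='wrist'
    cv2.imwrite(f'pics/d_{n}.png',p['pixels'][:,:,::-1])
    for k in ['roof_tab','door_tab','tare_top','power_top']:
        for m in arm.mark_of(p,k)[:1]: print(n,k,round(m['conf'],2),m['uv'],atz(p,m['uv'],LOC[k][2],f))
E
```

```text
11.3 [ 0.6317 -0.0968  0.2903] [0.1202 0.5817 0.0135]
wrist roof_tab 0.58 [430.6, 97.8] [0.5543 0.0463 0.193 ]
wrist door_tab 0.58 [283.6, 162.2] [ 0.5962 -0.0846  0.1475]
wrist tare_top 0.83 [422.0, 44.2] [0.4811 0.108  0.074 ]
wrist power_top 0.56 [335.7, 31.9] [0.4596 0.0008 0.074 ]
side roof_tab 0.84 [296.0, 201.8] [0.5477 0.0549 0.193 ]
side door_tab 0.63 [305.7, 163.4] [ 0.602  -0.0894  0.1475]
side power_top 0.4 [346.0, 242.6] [0.4617 0.0031 0.074 ]
```

View pics/d_wrist.png

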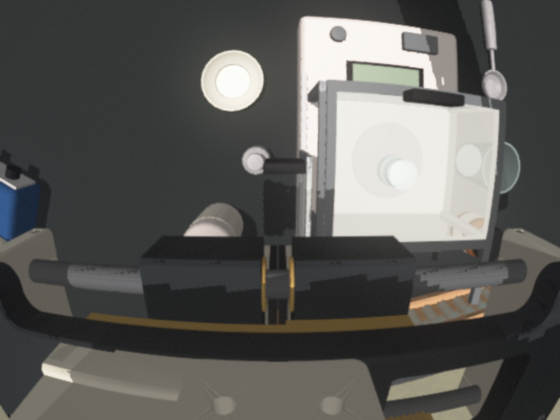

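The wrist view shows the roof tab at the front edge, so the roof is shut. The door tab at (284,165) lies straight ahead of the fingers at column 278. I'll descend behind it.

carry_out(
  commands=[
    [0, 0, -0.4, 0],
    [0, 0, -0.8, 0],
    [0, 0, -1.2, 0],
    [0, 0, -1.6, 0],
    [0, 0, -2, 0],
    [0, 0, -2.3, 0],
    [0, 0, -2.5, 0],
    [0, 0, -2.65, 0],
    [0, 0, -2.75, 0],
    [0, 0, -2.75, 0],
  ],
)

```text
t: 13.3
eef_pos: [0.6318, -0.0968, 0.153]
ee_rot: [-3.142, -0.0, 2.977]
force: [-0.3, 0.0, 0.5]
width: 0.0004
gripper_force: 0.0
```

carry_out(
  commands=[
    [-0.15, 0.025, 0, 0],
    [-0.3, 0.05, 0, 0],
    [-0.45, 0.075, 0, 0],
    [-0.6, 0.1, 0, 0],
    [-0.75, 0.125, 0, 0],
    [-0.9, 0.15, 0, 0],
    [-1.05, 0.175, 0, 0],
    [-1.2, 0.2, 0, 0],
    [-1.35, 0.225, 0, 0],
    [-1.5, 0.25, 0, 0],
  ],
)

```text
t: 14.55
eef_pos: [0.5564, -0.0843, 0.1531]
ee_rot: [3.141, 0.0, 2.977]
force: [2.4, 0.8, 0.7]
width: 0.0006
gripper_force: 0.9
```

carry_out(
  commands=[
    [-0.03, 0.005, 0, 0],
    [-0.06, 0.01, 0, 0],
    [-0.09, 0.015, 0, 0],
    [-0.12, 0.02, 0, 0],
    [-0.14, 0.023, 0, 0],
    [-0.16, 0.027, 0, 0],
    [-0.18, 0.03, 0, 0],
    [-0.2, 0.033, 0, 0],
    [-0.2, 0.033, 0, 0],
    [-0.2, 0.033, 0, 0],
  ],
)

```text
t: 15.8
eef_pos: [0.5479, -0.0829, 0.1531]
ee_rot: [3.141, 0.002, 2.977]
force: [5.4, -1.2, -2.5]
width: 0.0004
gripper_force: 3.2
```

carry_out(
  commands=[
    [-0.02, 0.003, 0, 0],
    [-0.04, 0.007, 0, 0],
    [-0.06, 0.01, 0, 0],
    [-0.07, 0.012, 0, 0],
    [-0.07, 0.012, 0, 0],
    [-0.07, 0.012, 0, 0],
    [-0.07, 0.012, 0, 0],
    [-0.07, 0.012, 0, 0],
    [-0.07, 0.012, 0, 0],
    [-0.07, 0.012, 0, 0],
  ],
)

```text
t: 17.05
eef_pos: [0.5478, -0.0827, 0.1533]
ee_rot: [3.141, 0.008, 2.978]
force: [19.0, -9.3, -15.6]
width: 0.0006
gripper_force: 10.2
```

The door is at its stop too. I'll back off and go above the tare key.

carry_out(
  commands=[
    [0.2, -0.03, 0, 0],
    [0.4, -0.07, 0, 0],
    [0.4, -0.07, 1, 0],
    [0.4, -0.07, 2, 0],
    [0.2, 0.3, 2.8, 0],
    [-0.2, 1.2, 2.8, 0],
    [-0.6, 2.1, 2.8, 0],
    [-1, 3, 2.8, 0],
    [-1.27, 3.76, 2.8, 0],
    [-1.27, 3.76, 2.8, 0],
  ],
)

```text
t: 18.3
eef_pos: [0.4789, 0.1078, 0.2932]
ee_rot: [3.141, -0.001, 2.981]
force: [1.5, -0.9, 0.3]
width: 0.0002
gripper_force: 0.0
```

carry_out(
  commands=[
    [0, 0, -0.6, 0],
    [0, 0, -1.2, 0],
    [0, 0, -1.8, 0],
    [0, 0, -2.4, 0],
    [0, 0, -3, 0],
    [0, 0, -3.4, 0],
    [0, 0, -3.6, 0],
    [0, 0, -3.8, 0],
    [0, 0, -3.9, 0],
    [0, 0, -3.9, 0],
  ],
)

```text
t: 19.55
eef_pos: [0.4799, 0.1059, 0.0981]
ee_rot: [-3.142, -0.0, 2.977]
force: [-0.4, -0.5, 0.5]
width: 0.0004
gripper_force: 0.0
```

```bash
python3 - <<'E'
from h import *
np.set_printoptions(precision=4,suppress=True)
s=arm.get_state();print(s['t'],s['eef_pos'],s['force'])
for n in ['wrist','side','top']:
    p=arm.grab_frame(n);f=n=='wrist'
    c=p['pixels'][:,:,::-1]
    if n=='side': c=cv2.resize(c[100:310,160:440],None,fx=2.5,fy=2.5)
    cv2.imwrite(f'pics/t_{n}.png',c)
    for k in ['roof_tab','door_tab','tare_top','power_top']:
        for m in arm.mark_of(p,k)[:1]: print(n,k,round(m['conf'],2),m['uv'],atz(p,m['uv'],LOC[k][2],f))
E
```

```text
19.55 [0.4799 0.1059 0.0981] [-0.4004 -0.5357  0.537 ]
wrist tare_top 0.84 [281.2, 244.2] [0.4801 0.1085 0.074 ]
wrist power_top 0.62 [118.2, 236.3] [0.4591 0.0051 0.074 ]
side roof_tab 0.76 [298.4, 202.8] [0.5428 0.055  0.193 ]
side tare_top 0.7 [315.6, 275.0] [0.4792 0.1003 0.074 ]
top roof_tab 0.58 [284.1, 220.9] [0.5575 0.0507 0.193 ]
top door_tab 0.89 [340.1, 233.7] [ 0.5361 -0.0661  0.1475]
top power_top 0.36 [306.1, 266.6] [ 0.4676 -0.0002  0.074 ]
```

View pics/t_side.png

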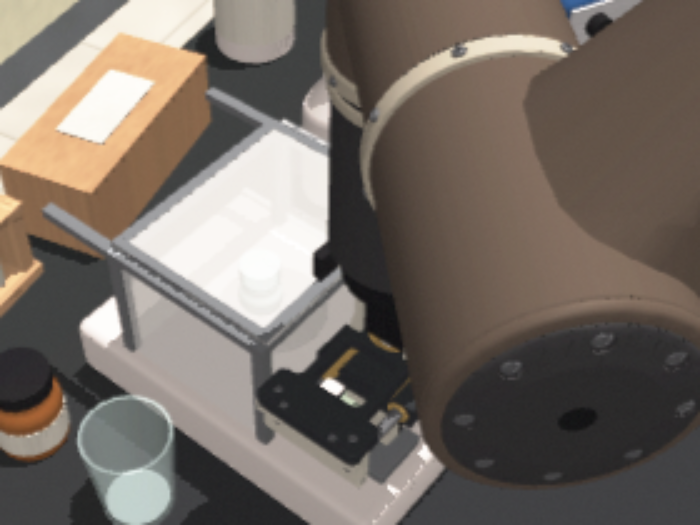

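View pics/t_wrist.png

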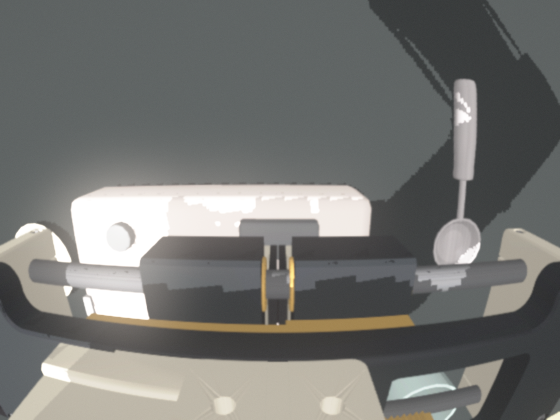

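The roof is flush with the frame. In the wrist view the tips, at column 278, are centred on the tare key (columns 240–318), and the power key is clear at (120,236). I'll press now.

carry_out(
  commands=[
    [0, 0, -0.2, 0],
    [0, 0, -0.35, 0],
    [0, 0, -0.45, 0],
    [0, 0, -0.5, 0],
    [0, 0, -0.54, 0],
    [0, 0, -0.57, 0],
    [0, 0, -0.6, 0],
    [0, 0, -0.62, 0],
    [0, 0, -0.62, 0],
    [0, 0, -0.62, 0],
  ],
)

```text
t: 21.55
eef_pos: [0.4796, 0.1057, 0.0689]
ee_rot: [-3.141, 0.0, 2.978]
force: [-10.3, -0.1, 23.8]
width: 0.0002
gripper_force: 12.2
```

It bottomed at z = 0.0689 with 24 N, which is the full 5 mm. I'll lift straight off and retreat.

carry_out(
  commands=[
    [0, 0, 0.2, 0],
    [0, 0, 0.4, 0],
    [0, 0, 0.8, 0],
    [0, 0, 1.4, 0],
    [0, 0, 2, 0],
    [0, 0, 2.8, 0],
    [0, 0, 3.6, 0],
    [0, 0, 4.4, 0],
    [0, -0.8, 4.6, 0],
    [0, -0.8, 4.6, 0],
  ],
)

```text
t: 22.8
eef_pos: [0.4802, 0.0648, 0.2986]
ee_rot: [3.14, 0.002, 2.976]
force: [-0.1, -0.3, -0.5]
width: 0.0005
gripper_force: 0.0
```

carry_out(
  commands=[
    [-0.3, -1, 0, 0],
    [-0.6, -2, 0, 0],
    [-0.9, -3, 0, 0],
    [-1.2, -4, 0, 0],
    [-1.2, -5, 0, 0],
    [-1.2, -6, 0, 0],
    [-1.2, -7, 0, 0],
    [-1.2, -7, 0, 0],
    [-1.2, -7, 0, 0],
    [-1.2, -7, 0, 0],
  ],
)

```text
t: 24.05
eef_pos: [0.42, -0.2832, 0.2971]
ee_rot: [3.141, 0.0, 2.978]
force: [0.3, 0.0, -0.4]
width: 0.001
gripper_force: 0.0
```

```bash
python3 - <<'E'
from h import *
s=arm.get_state();print(s['t'],s['eef_pos'],s['force'])
a=arm.grab_frame('top')['pixels'][110:310,160:420,::-1];b=arm.grab_frame('side')['pixels'][110:310,160:420,::-1]
cv2.imwrite('pics/end.png',cv2.resize(np.hstack([a,b]),None,fx=1.5,fy=1.5))
E
```

```text
24.05 [ 0.42003922 -0.28315248  0.2971162 ] [ 0.34254961  0.03696369 -0.37511918]
```

View pics/end.png

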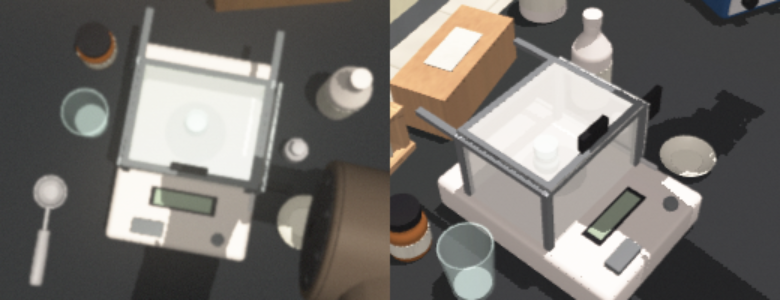

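The final pictures show the roof tab at the front edge (188,168), the door tab at the front-right corner and the tare key up. The bottle and the other items that show stand where they were, so I'm handing the job in.

```bash
python3 -c "
from station import arm
print(arm.job_done())"
```

```text
the job is handed in; nothing more can be done
None
```

I pushed the roof panel and side door shut against their stops, then pressed the tare key fully down and released it; the power key, weighing bottle and other bench items were left alone, and the job was handed in at about 24 s (no verdict was returned).

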